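Store a print-head module in the one empty cell of a flap-covered dry crate

ROBOT

A 6-joint arm with a two-finger parallel gripper is mounted at the origin on the work surface. World frame = base frame: x ahead of the robot, y to its left, z up, the work surface at z = 0. Lengths are in m, angles in rad, forces in N, time in s.
With the tool pointing down it reaches from about 0.3 to 0.775 m from the base axis. Payload 14.6 kg.
Tool frame: the origin (TCP) lies on the front face of the gripper's body, between the roots of the fingers; the fingertips stand 97 mm ahead of it and the grasp point (between the pads) lies 78 mm ahead of it; z points along the fingers, x is the direction in which the jaws open and shut, and the axes are right-handed (so a half turn about z gives the same grasp; the last joint's range is limited). The gripper opens to 94 mm and grips with 3 to 60 N. Pads are 16 mm wide; open, the fingers measure 119 mm over their backs; the gripper's body (75 mm by 177 mm) begins 78 mm behind the grasp point.
Start: joints at [-1.299, 0.3, 1.521, -0, 1.321, -0.067], TCP at [0.183, -0.519, 0.303] pointing down, gripper open.
Joint ranges: [-3.03, 3.03], [-0.79, 2.21], [0.23, 2.52], [-1.04, 4.18], [0, 3.07], [-2.55, 2.55]. Speed limits (rad/s): [2.22, 2.22, 2.57, 3.14, 3.14, 3.14].

INTERFACE

Orientations are given as [roll, pitch, yaw] about the fixed x, y, z axes, in that order (R = Rz(yaw) Ry(pitch) Rx(roll)).
In Python, from station import sensors, camera, ctrl gives the robot as it stands.
- The arm moves only by the tool move_arm, never from a script. Its argument "rows" is text: rows parted by semicolons, each of 6 numbers parted by spaces: the shift along the tool's x, y, z in mm, then the turn, a rotation vector about the tool's x, y, z in rad. In form: x y z wx wy wz; .... A call has 1 to 20 rows; each row shifts and turns the pose as measured when the row begins, along the tool's axes as they then stand; what a row does not reach is not made up. A row lasts 1/8 s, in which the tool goes at most 62.5 mm and 10.7 degrees, less where a joint would pass 70% of its speed; a pose out of reach is approached as far as the arm can. A call with a gripper value outside its range is refused whole. "grip" is the opening, from -1 (shut) to 1 (fully open), set as the call begins (left out, the last holds). The fingers move at their own pace and stop on an object; "newtons" is the grip in N (left out, the last holds). Time passes only in rows, so rows that do not move let the fingers close. It gives the time, the measured TCP pose, the force and the opening at its end, in the units of the state.
- sensors.get_obs(): the state, without advancing time (a new reading comes with each control period).
- camera(name): name is "scene" or "side" or "wrist"; returns a dict with "color" (384x512x3 uint8, blue, green, red), "z_map" (384x512 float32, m along the optical axis (not along the pixel's ray), 0 where there is no reading), "mtx" (3x3 intrinsics, pixels), "position" and "attitude" of the camera in the world; the wrist camera has in their place "hand_eye" (4x4, takes a point from camera to tool coordinates, whose origin is the TCP and whose axes are the tool frame's). Camera axes: x right, y down, z forward; pixel columns grow to the right and rows downward; lengths in m; the calibration is good to about 2 mm. A picture is of the moment at which its call begins: read the wrist's pose just before it.
- ctrl.hand_in(): hands the job in, once; it reports no verdict.
The state is a dict: "time_s": time; "qpos": joint angles; "joint_vel": joint speeds; "tau": joint torques, N m; "ee_pos": TCP position; "eef_rot": TCP orientation; "force": force on the tool from outside, world axes, zero at the start; "moment": the same for the moment, N m; "grip_width": finger opening in m.
Only numpy, scipy, OpenCV 4.12 (cv2) and the standard library are available. Lean on these libraries where they do the work, as an engineer would, in place of code of your own. Each camera call takes 0.05 s, during which the arm holds its last target.

TASK

Feel through the crate's dust flaps which cell is still empty, and put the spare print-head module away in it: standing upright on its foot, head up, fully down on the cell's floor. The module is lying down and goes in only straight from above, so first stand it upright on its foot on the bench, let go of it, and take it again from above by its head. Leave everything else on the bench where it is.

Things in the scene. Friction and masses are not known exactly. Their poses are not given: they have to be found in the camera images.
- module: the spare print-head module: a finned aluminium bar 34 x 34 mm in section and 80 mm long with a slimmer plain black head, 22 x 22 mm in section and 40 mm long, on one end; 120 mm overall, about 180 g, both parts on one axis. It starts lying on the bench with its head roughly towards the robot. Origin: centre of the foot (the square 34 mm end face away from the head). Its x axis runs from the foot to the head; y and z are square to the sides
- crate: the dry-storage crate, grey plastic, fixed to the bench: 115 mm (its x) by 146 mm (its y), 78 mm high; origin at the centre of its underside, z up. 2 x 3 cells, each 50 mm (x) by 42 mm (y) inside and 70 mm deep, walls 5 mm, floor 8 mm thick, each closed by its own white dust flap. Five cells are full and one is empty, not always the same one; nothing shows from outside which
- cell1 (a point): centre of the mouth of cell 1, level with the crate's top (78 mm above the bench), at x = -27.5, y = -47 mm in the crate's frame; axes as the crate's. As on every cell, the flap is 3 mm thick, flush with the crate's top, hinged along the cell's +x wall; it swings down into the cell on a light spring (under 2 N at its middle opens it) and springs back. Open, it hangs along that wall and takes about 4 mm there
- cell2 (a point): centre of the mouth of cell 2, level with the crate's top (78 mm above the bench), at x = -27.5, y = +0 mm in the crate's frame; axes as the crate's. A full cell (any of the six) holds a canister 36 mm across and 65 mm tall, put in from below, 2 mm under the flap: pressed, the flap gives some 2 to 5 mm and stops hard; over the empty cell it gives all the way
- cell3 (a point): centre of the mouth of cell 3, level with the crate's top (78 mm above the bench), at x = -27.5, y = +47 mm in the crate's frame; axes as the crate's. The module standing in a cell has its foot 8 mm above the bench and its top 50 mm above the crate, the flap staying open beside it
- cell4 (a point): centre of the mouth of cell 4, level with the crate's top (78 mm above the bench), at x = +27.5, y = -47 mm in the crate's frame; axes as the crate's
- cell5 (a point): centre of the mouth of cell 5, level with the crate's top (78 mm above the bench), at x = +27.5, y = +0 mm in the crate's frame; axes as the crate's
- cell6 (a point): centre of the mouth of cell 6, level with the crate's top (78 mm above the bench), at x = +27.5, y = +47 mm in the crate's frame; axes as the crate's
- tin: bystander: closed steel tin, 72 mm across, 100 mm tall; origin at the centre of its underside
- spool: bystander: small filament spool, cardboard cheeks and black winding, lying flat, 90 mm across, 34 mm tall; origin at the centre of its underside
- gear: bystander: white printed gear lying flat, 56 mm across, 10 mm thick; origin at the centre of its underside
- bracket: bystander: grey printed L-bracket, 50 x 30 mm, 41 mm tall; origin at the centre of its underside
- scraper: bystander: bed scraper, about 200 mm long, lying along its x axis
- driver: bystander: screwdriver, about 170 mm long, lying along its x axis
- cup: bystander: clear cup, 70 mm across, 80 mm tall; origin at the centre of its underside
Mind the look-alikes: they are no part of the job. There is more than one size of the crate; the one meant has the size given above.

How it is judged:
On the way:
1. the module stands upright on its foot on the bench, outside the crate, let go (angle between module's own x axis and vertical below 0.1 rad and height (world z) of module below 0.005 m and contact force between module and the fingers below 0.05 N and linear speed of module below 0.03 m/s), for 0.2 s.
At the end, for the whole second after the job is handed in: the module stands upright (within 0.2 rad, head up) and at rest in a cell of the crate, its foot within 18 mm of the cell's centre line and at least 64 mm below the crate's top (the floor is 70 mm down), foot less than 14 mm above the bench; released (angle between module's own x axis and vertical below 0.2 rad and height (world z) of module below 0.014 m and linear speed of module below 0.02 m/s and ((horizontal distance between module and cell1 below 0.018 m and z of module in the frame of cell1 below -0.064 m) or (horizontal distance between module and cell2 below 0.018 m and z of module in the frame of cell2 below -0.064 m) or (horizontal distance between module and cell3 below 0.018 m and z of module in the frame of cell3 below -0.064 m) or (horizontal distance between module and cell4 below 0.018 m and z of module in the frame of cell4 below -0.064 m) or (horizontal distance between module and cell5 below 0.018 m and z of module in the frame of cell5 below -0.064 m) or (horizontal distance between module and cell6 below 0.018 m and z of module in the frame of cell6 below -0.064 m))); the robot touches nothing.
It fails at once if a bystander is moved by more than 40 mm (distance of any of tin, spool, gear, bracket, scraper, driver, cup from where it was at the start of the episode above 0.04 m).
It also fails if it takes over 72 s, if anything falls off the work surface, if the arm or the gripper's body presses on something with over 40 N, if the wrist force passes 120 N, or if a joint passes its speed limit or range.

## Working session

There is one attempt and no reset: what is moved stays moved. The work goes in short steps, Python scripts to look and compute and a tool call to move; the robot and the scene stay as the last step left them, time stands still between calls to the robot, and variables do not carry over. Pictures are saved under pics/ and viewed, and the job is handed in when it is done.

Besides the shell and the picture viewer there is one more tool, called after ">>>" by a JSON object that holds its "op" and its "data". move_arm: Moves the arm, as the interface text tells. Its arguments: {"type":"object","properties":{"rows":{"type":"string"},"grip":{"type":"number"},"newtons":{"type":"number"}},"required":["rows"]}

```bash
mkdir -p pics; ls; cat > h.py <<'E'
import numpy as np, cv2, pickle
from station import sensors, camera, ctrl
from scipy.spatial.transform import Rotation as R
def rot(a):
    a=np.array(a,float)
    if a.shape==(3,3): return a
    if a.size==4: return R.from_quat(a).as_matrix()
    return R.from_euler('xyz',a).as_matrix()
def snap(name,tag):
    o=sensors.get_obs(); c=camera(name); cv2.imwrite(f'pics/{tag}.png',c['color'])
    if 'hand_eye' in c:
        T=np.eye(4);T[:3,:3]=rot(o['eef_rot']);T[:3,3]=o['ee_pos'];C=T@np.array(c['hand_eye'])
    else:
        C=np.eye(4);C[:3,:3]=rot(c['attitude']);C[:3,3]=c['position']
    d=dict(c=c,C=C,o=o);pickle.dump(d,open(f'pics/{tag}.pkl','wb'));return d
def load(tag): return pickle.load(open(f'pics/{tag}.pkl','rb'))
def onplane(d,uv,z):
    uv=np.atleast_2d(np.array(uv,float));r=np.c_[uv,np.ones(len(uv))]@np.linalg.inv(d['c']['mtx']).T@d['C'][:3,:3].T
    p=d['C'][:3,3];return p+r*((z-p[2])/r[:,2])[:,None]
def cloud(d):
    z=d['c']['z_map'];h,w=z.shape;v,u=np.mgrid[:h,:w]
    P=np.stack([u,v,np.ones_like(u)],-1)@np.linalg.inv(d['c']['mtx']).T*z[...,None]
    return P@d['C'][:3,:3].T+d['C'][:3,3]
def proj(d,P):
    P=np.atleast_2d(P);q=(P-d['C'][:3,3])@d['C'][:3,:3]@np.array(d['c']['mtx']).T
    return q[:,:2]/q[:,2:]
E
python3 - <<'E'
from h import *
print(sensors.get_obs())
for n in('scene','side','wrist'):
    d=snap(n,n+'0');print(n,d['C'].round(3).tolist(),d['c'].get('attitude'))
E
```

```text
pics
{'time_s': 0.0, 'qpos': array([-1.29862323e+00,  3.00479519e-01,  1.52161033e+00,  9.43980418e-06,
        1.32070288e+00, -6.65658872e-02]), 'joint_vel': array([-0.00039653,  0.00064358, -0.00060346,  0.00094903,  0.00169681,
        0.00098615]), 'tau': array([-5.07048389e-04, -5.31803906e+01, -3.52735770e+01,  7.08722044e-02,
        2.44771270e-02, -2.37865919e-05]), 'ee_pos': array([ 0.18273725, -0.51858581,  0.30206927]), 'eef_rot': array([-3.14150371e+00,  1.19680999e-03, -1.23205963e+00]), 'force': array([-0.02760258, -0.56997846, -0.25878089]), 'moment': array([ 0.04656547,  0.00488113, -0.02316998]), 'grip_width': 0.09398338567896826}
scene [[0.257, 0.747, -0.613, 1.396], [0.966, -0.201, 0.161, -0.146], [-0.003, -0.634, -0.774, 1.182], [0.0, 0.0, 0.0, 1.0]] [-2.45551429  0.00327136  1.31038289]
side [[-0.912, -0.269, 0.309, 0.014], [-0.41, 0.597, -0.69, 1.225], [0.002, -0.756, -0.655, 1.126], [0.0, 0.0, 0.0, 1.0]] [-2.28478756e+00 -1.68972263e-03 -2.71940283e+00]
wrist [[0.332, -0.91, -0.248, 0.255], [-0.943, -0.321, -0.085, -0.494], [-0.002, 0.262, -0.965, 0.384], [0.0, 0.0, 0.0, 1.0]] None
```

View pics/scene0.png

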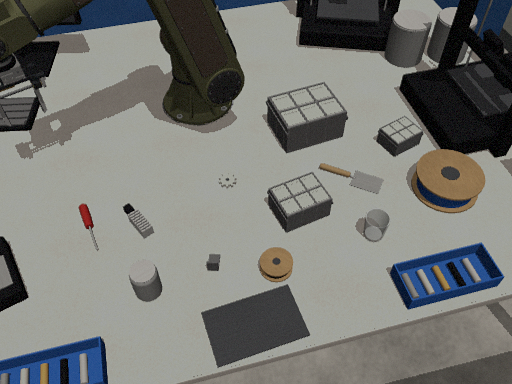

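View pics/side0.png

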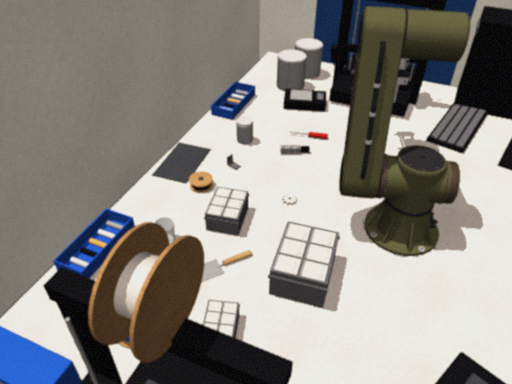

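View pics/wrist0.png

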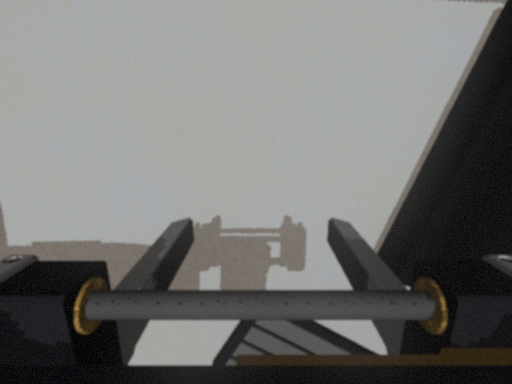

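Scene view: three six-flap crates at (307,115), (300,200) and (400,135). The module is at (138,219) with its black head at (129,209). I'll measure the crates' sizes and the module.

```bash
python3 - <<'E'
from h import *
d=load('scene0');P=cloud(d);img=d['c']['color']
def comp(mask,name,box):
    m=np.zeros_like(mask);x0,y0,x1,y1=box;m[y0:y1,x0:x1]=mask[y0:y1,x0:x1]
    p=P[m]; r=cv2.minAreaRect((p[:,:2]*1000).astype(np.float32))
    print(name,len(p),np.percentile(p[:,2],[2,50,98]).round(4),[np.round(v,1) for v in r])
    return p
print('bench z',np.median(P[200:240,300-130:200,2]))
# crate tops: height bands
for n,b in(('big',(260,75,355,155)),('mid',(262,165,338,232)),('small',(372,110,428,158))):
    x0,y0,x1,y1=b;s=P[y0:y1,x0:x1];zt=np.percentile(s[...,2],97)
    m=(abs(P[...,2]-zt)<0.008)
    m=cv2.morphologyEx(m.astype(np.uint8),cv2.MORPH_OPEN,np.ones((2,2)))>0
    comp(m,n+' top %.3f'%zt,b)
comp((P[...,2]>0.012),'module',(110,195,165,245))
x=img[160:260,60:340];cv2.imwrite('pics/crop0.png',cv2.resize(x,None,fx=2.8,fy=2.8,interpolation=cv2.INTER_CUBIC))
E
```

```text
bench z 0.00104260702192005
big top 0.117 2133 [0.1061 0.1133 0.119 ] [array([676.8,  95.1]), array([ 258.6, 1495.7]), np.float64(61.6)]
mid top 0.083 1601 [0.0716 0.0793 0.0843] [array([894.5,  24. ]), array([ 179.6, 1044.5]), np.float64(61.5)]
small top 0.066 623 [0.0539 0.0615 0.0699] [array([866.8, 300.8]), array([ 155.1, 1377.5]), np.float64(56.2)]
module 442 [0.0133 0.0316 1.1817] [array([ 908.4, -196.7]), array([979.3,  58.3]), np.float64(9.3)]
```

View pics/crop0.png

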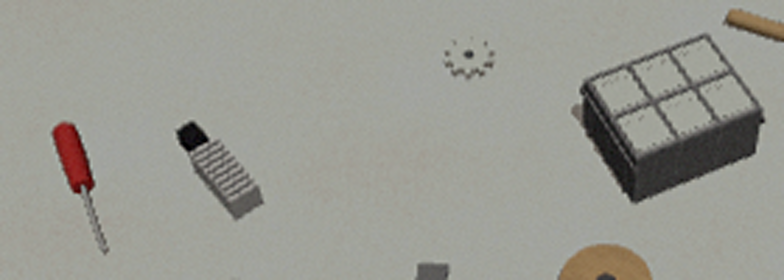

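```bash
python3 - <<'E'
from h import *
for tag,boxes in(('scene0',dict(mid=(262,165,338,232),mod=(110,195,165,245),small=(372,110,428,158),big=(260,75,355,155))),('side0',dict(mid=(200,182,256,238),mod=(275,140,316,158)))):
    d=load(tag);P=cloud(d);ok=d['c']['z_map']>0.1;img=d['c']['color'].astype(int)
    for n,(x0,y0,x1,y1) in boxes.items():
        s=np.zeros(ok.shape,bool);s[y0:y1,x0:x1]=1;s&=ok
        if n=='mod':
            s&=(P[...,2]>0.010)&(P[...,2]<0.06)
            k,l,st,_=cv2.connectedComponentsWithStats(s.astype(np.uint8));s=l==1+np.argmax(st[1:,4])
            p=P[s];print(tag,n,s.sum(),'z',np.percentile(p[:,2],[50,90,98]).round(4),[np.round(v,1) for v in cv2.minAreaRect((p[:,:2]*1000).astype(np.float32))])
            g=img.max(2);hd=s&(g<60);bd=s&(g>=60);print(' head',hd.sum(),np.median(P[hd],0).round(4),'body',bd.sum(),np.median(P[bd],0).round(4))
            m=p[:,:2].mean(0);w,v=np.linalg.eigh(np.cov(p[:,:2].T));print(' axis',v[:,1],np.ptp((p[:,:2]-m)@v[:,1]))
        else:
            zt={'mid':.078,'small':.06,'big':.112}[n]
            s&=abs(P[...,2]-zt)<.009
            s=cv2.morphologyEx(s.astype(np.uint8),cv2.MORPH_OPEN,np.ones((3,3)));k,l,st,_=cv2.connectedComponentsWithStats(s);s=l==1+np.argmax(st[1:,4])
            p=P[s];print(tag,n,s.sum(),'z',np.median(p[:,2]),[np.round(v,1) for v in cv2.minAreaRect((p[:,:2]*1000).astype(np.float32))])
            # image outline on plane
            c=max(cv2.findContours(s.astype(np.uint8),0,1)[0],key=len)[:,0]
            q=onplane(d,c,0.078 if n=='mid' else np.median(p[:,2]));print('  contour rect',[np.round(v,1) for v in cv2.minAreaRect((q[:,:2]*1000).astype(np.float32))])
E
```

```text
scene0 mid 1721 z 0.07927545851573559 [array([563.3, 200.3]), array([122.6, 149.2]), np.float64(10.9)]
  contour rect [array([566.2, 199. ]), array([122.9, 151. ]), np.float64(10.8)]
scene0 mod 439 z [0.0313 0.0361 0.0388] [array([ 487.3, -267.5]), array([124.8,  36. ]), np.float64(22.8)]
 head 68 [ 0.4475 -0.2883  0.0289] body 371 [ 0.5099 -0.2599  0.0321]
 axis [-0.90320676 -0.42920571] 0.1252837274396758
scene0 small 725 z 0.06114285879305115 [array([383.1, 606.4]), array([ 92., 118.]), np.float64(17.3)]
  contour rect [array([385.9, 603.1]), array([ 93.6, 122.1]), np.float64(17.9)]
scene0 big 2307 z 0.11328866511122504 [array([238.1, 326.2]), array([175.7, 211.5]), np.float64(6.7)]
  contour rect [array([243.2, 324.7]), array([175.1, 213.8]), np.float64(6.9)]
side0 mid 1023 z 0.0782923511487148 [array([566.1, 200.8]), array([116.8, 153.7]), np.float64(11.1)]
  contour rect [array([563.6, 205.1]), array([117.9, 157.3]), np.float64(10.7)]
side0 mod 230 z [0.0273 0.0351 0.0385] [array([ 488.6, -267.3]), array([118.1,  52.4]), np.float64(26.4)]
 head 38 [ 0.4486 -0.2751  0.0223] body 192 [ 0.4964 -0.2565  0.0284]
 axis [-0.890587   -0.45481292] 0.11831350778279334
```

Of the three crates, the middle one at (300,200) is 78 mm high with a top of about 118x150 mm. That fits 115x146x78. The others are about 113 and 61 mm high. Next I'll place the bystanders.

```bash
python3 - <<'E'
from h import *
d=load('scene0')
for n,uv,z in(('tin',(145,282),.05),('spool',(276,263),.03),('gear',(228,180),.01),('bracket',(213,262),.02),('scraper a',(320,165),.01),('scraper b',(382,183),.0),('driver a',(84,206),.01),('driver b',(97,249),0),('cup',(376,225),.04),('mod head',(126,207),.017),('mod foot',(147,232),.017)):
    print(n,onplane(d,uv,z)[0].round(3))
E
```

```text
tin [ 0.718 -0.266  0.05 ]
spool [0.74  0.078 0.03 ]
gear [0.403 0.022 0.01 ]
bracket [ 0.687 -0.084  0.02 ]
scraper a [0.418 0.32  0.01 ]
scraper b [0.532 0.485 0.   ]
driver a [ 0.391 -0.416  0.01 ]
driver b [ 0.549 -0.39   0.   ]
cup [0.7   0.384 0.04 ]
mod head [ 0.433 -0.295  0.017]
mod foot [ 0.54  -0.245  0.017]
```

>>> {"op": "move_arm", "data": {"rows": "0 -55 0 0 0 0.18;0 -55 0 0 0 0.1;0 -55 0 0 0 0.05;0 -50 0 0 0 0", "grip": 1}}

```text
time_s: 0.65
ee_pos: [0.3959, -0.4886, 0.3018]
eef_rot: [3.141, 0.001, -1.574]
force: [-1.5, -0.7, -0.2]
grip_width: 0.0937
```

>>> {"op": "move_arm", "data": {"rows": "-55 -18 0 0 0 0;-55 -18 0 0 0 0;-55 -18 0 0 0 0;-55 -18 0 0 0 0"}}

```text
time_s: 1.15
ee_pos: [0.4721, -0.2641, 0.2978]
eef_rot: [3.136, 0.006, -1.575]
force: [1.1, -0.4, -0.2]
grip_width: 0.0938
```

```bash
python3 - <<'E'
from h import *
d=snap('wrist','w1');print(d['o']['qpos'].tolist(),d['o']['ee_pos'],d['o']['eef_rot'],d['o']['time_s'])
E
```

```text
[-0.5783939097621623, 0.2865879602344067, 1.549728319426188, 0.002235160861066938, 1.3127828706493339, 0.9956800689382326] [ 0.47212405 -0.26408077  0.29777321] [ 3.13646634  0.00589322 -1.57466752] 1.15
```

View pics/w1.png

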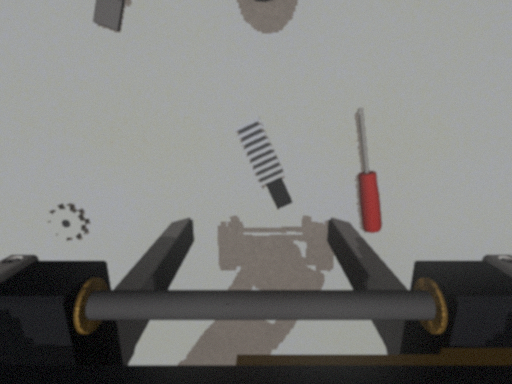

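Wrist view: the module is at (264,165), with the foot at (249,127) and the head end at (284,205). The driver is to its right and the gear to its left.

```bash
python3 - <<'E'
from h import *
d=load('w1');im=d['c']['color'].astype(int);P=cloud(d)
ok=d['c']['z_map']>.1
s=ok&(P[...,2]>.012)&(P[...,2]<.06);b=np.zeros_like(s);b[110:215,230:300]=1;s&=b
k,l,st,_=cv2.connectedComponentsWithStats(s.astype(np.uint8));s=l==1+np.argmax(st[1:,4])
p=P[s];print(s.sum(),np.percentile(p[:,2],[10,50,90]),[np.round(v,1) for v in cv2.minAreaRect((p[:,:2]*1000).astype(np.float32))])
m=p[:,:2].mean(0);w,v=np.linalg.eigh(np.cov(p[:,:2].T));print(m,v[:,1],np.degrees(np.arctan2(*v[::-1,1])))
for uv in((249,127),(284,205),(264,165)):print(onplane(d,uv,.03))
print(im[195,280],im[150,262],im[195,250])
hd=s&(im.max(2)<60);print('head',hd.sum(),P[hd].mean(0))
E
```

```text
2094 [0.02748844 0.03067634 0.03447322] [array([ 486.1, -270.7]), array([120.1,  34.1]), np.float64(24.9)]
[ 0.49236236 -0.26807078] [-0.9061437  -0.42296997] -154.97776316879074
[[ 0.53539847 -0.24929487  0.03      ]]
[[ 0.43396276 -0.29439713  0.03      ]]
[[ 0.4879056  -0.26778848  0.03      ]]
[52 52 52] [154 152 149] [159 158 157]
head 297 [ 0.45021704 -0.28747159  0.02794012]
```

>>> {"op": "move_arm", "data": {"rows": "-60 -5 0 0 0 -0.1;-60 -5 0 0 0 -0.1;-60 -5 0 0 0 -0.1;-60 -5 0 0 0 -0.1;-60 0 0 0 0 -0.1;-60 0 0 0 0 -0.1;-60 0 0 0 0 0", "grip": -1, "newtons": 20}}

```text
time_s: 2.08
ee_pos: [0.3648, 0.1417, 0.3002]
eef_rot: [3.141, 0.01, -0.952]
force: [0.3, 1.1, 0.5]
grip_width: 0.0277
```

>>> {"op": "move_arm", "data": {"rows": "17 -50 0 0 0 -0.1;17 -50 0 0 0 -0.1;17 -50 0 0 0 -0.1;17 -50 0 0 0 -0.1"}}

```text
time_s: 2.58
ee_pos: [0.5542, 0.2378, 0.3016]
eef_rot: [-3.135, 0.007, -0.535]
force: [0.3, -0.7, 0.7]
grip_width: 0.0001
```

```bash
python3 - <<'E'
from h import *
d=snap('wrist','w2');print(d['o']['qpos'].tolist(),d['o']['ee_pos'],d['o']['eef_rot'],d['o']['time_s'],d['o']['force'])
P=cloud(d);ok=d['c']['z_map']>.1
s=ok&(abs(P[...,2]-.078)<.006);s=cv2.morphologyEx(s.astype(np.uint8),cv2.MORPH_OPEN,np.ones((3,3)))
k,l,st,_=cv2.connectedComponentsWithStats(s);s=l==1+np.argmax(st[1:,4]);p=P[s]
print(st[1:,4].max(),np.median(p[:,2]),[np.round(v,1) for v in cv2.minAreaRect((p[:,:2]*1000).astype(np.float32))])
E
```

```text
[0.34188151237158987, 0.419500401596935, 1.361908798898305, 0.009816983941386456, 1.3600946730243075, 0.874492853135226] [0.55419577 0.237829   0.30164143] [-3.13537465  0.00731467 -0.53464137] 2.575 [ 0.25317495 -0.70345926  0.65025809]
9818 0.07784857633169207 [array([564.5, 197.7]), array([115.6, 146.7]), np.float64(10.8)]
```

View pics/w2.png

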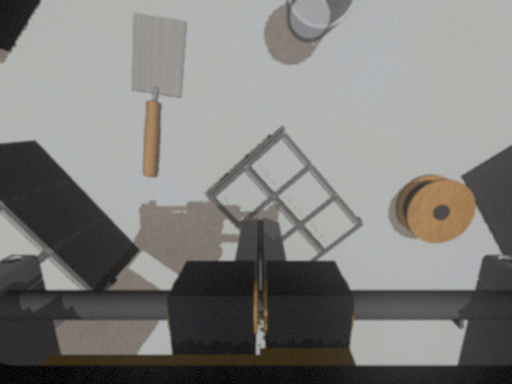

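>>> {"op": "move_arm", "data": {"rows": "0 0 28 0 0 -0.18;0 0 28 0 0 -0.18;0 0 28 0 0 -0.18;0 0 25 0 0 -0.18;0 0 0 0 0 0"}}

```text
time_s: 3.25
ee_pos: [0.5574, 0.242, 0.1843]
eef_rot: [-3.132, 0.007, 0.211]
force: [0.2, -0.4, -0.5]
grip_width: 0.0003
```

```bash
cat > cr.py <<'E'
from h import *
C0=np.array([.5645,.1977]);Y=np.radians(10.8);RC=np.array([[np.cos(Y),-np.sin(Y)],[np.sin(Y),np.cos(Y)]])
cells={1:(-27.5,-47),2:(-27.5,0),3:(-27.5,47),4:(27.5,-47),5:(27.5,0),6:(27.5,47)}
def cell(i): return C0+RC@np.array(cells[i])/1000
E
python3 - <<'E'
from cr import *
o=sensors.get_obs();Rt=rot(o['eef_rot']);print(o['ee_pos'],o['eef_rot'],o['force'],o['qpos'])
for i in cells:
    print(i,cell(i).round(4),(1000*Rt.T@np.r_[cell(i)-o['ee_pos'][:2],0.181-o['ee_pos'][2]]).round(1))
im=load('w2')['c']['color'][115:265,195:375];cv2.imwrite('pics/c2.png',cv2.resize(im,None,fx=4,fy=4,interpolation=cv2.INTER_CUBIC))
E
```

```text
[0.55738067 0.2419997  0.18433995] [-3.13239386  0.00692878  0.21117782] [ 0.16816181 -0.43052073 -0.45571639] [0.3464723  0.54338694 1.4646334  0.0110638  1.13922026 0.13066991]
1 [0.5463 0.1464] [-30.9  91.2   2.7]
2 [0.5375 0.1925] [-29.8  44.2   3.1]
3 [0.5287 0.2387] [-28.7  -2.8   3.6]
4 [0.6003 0.1567] [24.1 92.4  2.3]
5 [0.5915 0.2029] [25.2 45.5  2.7]
6 [0.5827 0.249 ] [26.3 -1.5  3.2]
```

View pics/c2.png

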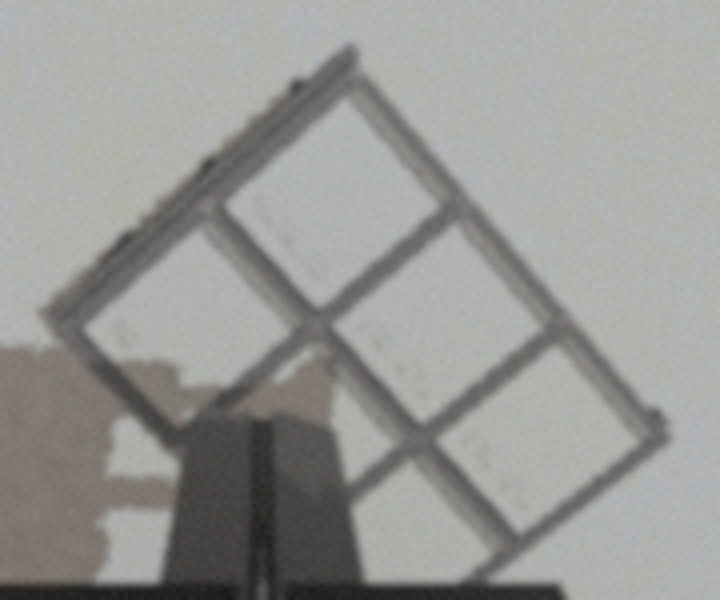

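>>> {"op": "move_arm", "data": {"rows": "-29 -3 0 0 0 0;0 0 4 0 0 0;0 0 4 0 0 0;0 0 4 0 0 0;0 0 4 0 0 0;0 0 4 0 0 0"}}

```text
time_s: 4.0
ee_pos: [0.5301, 0.2394, 0.1736]
eef_rot: [-3.131, 0.002, 0.196]
force: [-32.0, -11.5, 62.1]
grip_width: 0.0006
```

Cell 3 stops hard, with 62 N at 1.5 mm, so it is full. I'll use gentler steps from here.

>>> {"op": "move_arm", "data": {"rows": "0 0 -10 0 0 0;0 47 0 0 0 0;0 0 5 0 0 0;0 0 3 0 0 0;0 0 2 0 0 0;0 0 2 0 0 0;0 0 2 0 0 0"}}

```text
time_s: 4.88
ee_pos: [0.5407, 0.1936, 0.174]
eef_rot: [-3.134, -0.001, 0.196]
force: [-13.4, -10.6, 28.0]
grip_width: 0.0005
```

Cell 2 is full. Next, cell 1.

>>> {"op": "move_arm", "data": {"rows": "0 0 -10 0 0 0;-2 47 0 0 0 0;0 0 5 0 0 0;0 0 3 0 0 0;0 0 2 0 0 0;0 0 2 0 0 0;0 0 2 0 0 0"}}

```text
time_s: 5.75
ee_pos: [0.548, 0.1501, 0.174]
eef_rot: [-3.136, -0.003, 0.202]
force: [-13.4, -10.0, 28.8]
grip_width: 0.0004
```

>>> {"op": "move_arm", "data": {"rows": "0 0 -10 0 0 0;54 2 0 0 0 0;0 0 5 0 0 0;0 0 3 0 0 0;0 0 2 0 0 0;0 0 2 0 0 0;0 0 2 0 0 0"}}

```text
time_s: 6.62
ee_pos: [0.6007, 0.1618, 0.1741]
eef_rot: [-3.136, -0.006, 0.205]
force: [-6.7, -2.9, 17.2]
grip_width: 0.0005
```

>>> {"op": "move_arm", "data": {"rows": "0 0 -10 0 0 0;0 -43 0 0 0 0;0 0 5 0 0 0;0 0 3 0 0 0;0 0 2 0 0 0;0 0 2 0 0 0;0 0 2 0 0 0"}}

```text
time_s: 7.5
ee_pos: [0.5912, 0.2028, 0.1724]
eef_rot: [-3.136, -0.007, 0.203]
force: [0.0, -0.1, 0.9]
grip_width: 0.0007
```

Cell 5 shows only 0.9 N, so I'll push deeper to confirm.

>>> {"op": "move_arm", "data": {"rows": "0 0 3 0 0 0;0 0 3 0 0 0;0 0 4 0 0 0;0 0 4 0 0 0;0 0 4 0 0 0"}}

```text
time_s: 8.12
ee_pos: [0.5916, 0.2027, 0.1534]
eef_rot: [-3.136, -0.008, 0.203]
force: [-0.7, -0.9, 2.2]
grip_width: -0.0
```

```bash
python3 - <<'E'
from h import *
d=snap('wrist','w3');s=snap('scene','s3');print(s['o']['qpos'].tolist(),s['o']['ee_pos'],s['o']['eef_rot'],s['o']['force'])
a=cv2.resize(d['c']['color'],None,fx=.78,fy=.78)
b=cv2.resize(s['c']['color'][150:240,250:350],(400,360),interpolation=cv2.INTER_CUBIC)
a=cv2.copyMakeBorder(a,0,max(0,360-a.shape[0]),0,0,0)[:360];cv2.imwrite('pics/c3.png',np.hstack([a,b]))
E
```

```text
[0.27013132969417153, 0.6128711898209735, 1.4352469207288112, 0.005592410491420485, 1.0857737464044421, 0.06475669489788559] [0.59141091 0.20262895 0.15285688] [-3.13613767 -0.00735674  0.20276627] [-0.85610245 -0.3969316   1.21827848]
```

View pics/c3.png

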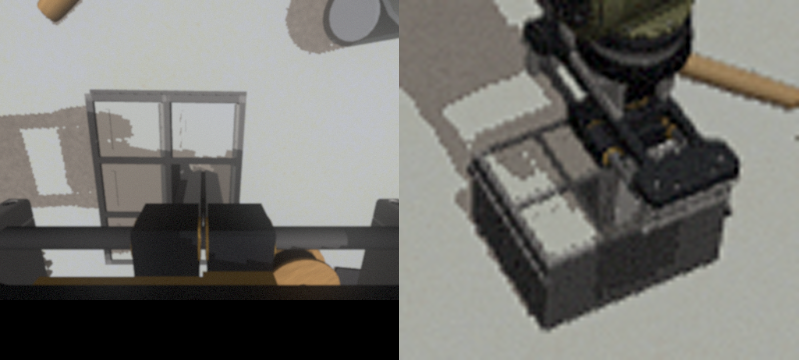

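Cell 5 gives 20 mm with about 1–2 N, so it is the empty one. I'll lift out and go back to the module.

>>> {"op": "move_arm", "data": {"rows": "0 0 -40 0 0 0;0 0 -50 0 0 0;-10 50 -40 0 0 0.18;-20 55 0 0 0 0.18", "grip": 1}}

```text
time_s: 8.72
ee_pos: [0.5717, 0.0976, 0.2833]
eef_rot: [-3.136, -0.003, -0.162]
force: [-0.0, -1.0, 0.7]
grip_width: 0.0374
```

```bash
cat > kin.py <<'E'
from h import *
import json,os
from scipy.optimize import least_squares
def fk(q,p):
    a,L2,L3,L6,h,d,e,s4=p
    E=lambda s,x:R.from_euler(s,x).as_matrix()
    A=E('z',q[0]);B=A@E('y',q[1]);C=B@E('y',q[2]);D=C@E('z',s4*q[3]);F=D@E('y',q[4]);G=F@E('z',q[5]+np.pi)
    return A@[a,d,h]+B@[0,0,L2]+C@[e,0,L3]+F@[0,0,L6],G
def add():
    o=sensors.get_obs();f='obs.json';D=json.load(open(f)) if os.path.exists(f) else []
    D.append([list(o['qpos']),list(o['ee_pos']),list(o['eef_rot'])]);json.dump(D,open(f,'w'));return o
def fit():
    D=json.load(open('obs.json'));D+= [[list(load(t)['o'][k]) for k in('qpos','ee_pos','eef_rot')] for t in('scene0','w1','w2','s3')]
    best=None
    for s in(1,-1):
        def r(x):
            out=[]
            for q,p,e in D:
                P,G=fk(q,list(x)+[s]);out+=list((P-p)*1000)+list((G-rot(e)).ravel()*100)
            return np.r_[out,(x[6])*5]
        z=least_squares(r,[0.05,.4,.35,.2,.3,.037,0.])
        if best is None or z.cost<best[0]:best=(z.cost,s,z.x,np.abs(z.fun).max())
        print(s,z.cost,z.x.round(4))
    return list(best[2])+[best[1]]
E
python3 - <<'E'
from kin import *
o=add();print(o['ee_pos'],o['eef_rot'],o['qpos'],o['time_s']);fit()
E
```

```text
[0.57173697 0.09757887 0.2833409 ] [-3.13558991e+00 -2.79089640e-03 -1.61665540e-01] [0.10438172 0.38038157 1.45928941 0.00525249 1.29765431 0.26463277] 8.725
1 0.020872719105396797 [-0.      0.4241  0.4475  0.1735  0.2212  0.0366  0.0408]
-1 7.876563339116903 [ 0.0007  0.4314  0.4443 -0.0133  0.0281  0.0373  0.0421]
```

```bash
cat > plan.py <<'E'
from kin import *
def plan(goalp,goalR,n,o=None,spin=None):
    """spin: signed total turn about tool z (only for pure z turns)"""
    o=o or sensors.get_obs();p0=np.array(o['ee_pos']);R0=rot(o['eef_rot'])
    rv=R.from_matrix(R0.T@goalR).as_rotvec()
    if spin is not None: rv=np.array([0,0,spin])
    out=[]
    for k in range(n):
        Rk=R0@R.from_rotvec(rv*k/n).as_matrix()
        t=Rk.T@(np.array(goalp)-p0)*1000/n
        out.append(' '.join('%g'%round(x) for x in t)+' '+' '.join('%g'%round(x,2) for x in rv/n))
    print(';'.join(out));print('total rv',rv.round(3),'dist',np.linalg.norm(np.array(goalp)-p0).round(3))
down=lambda yaw:R.from_euler('xyz',[np.pi,0,yaw]).as_matrix()
E
python3 - <<'E'
from plan import *
plan([.475,-.275,.22],down(1.908),16,spin=-2.76+.69)
E
```

```text
-2 24 4 0 0 -0.13;-5 23 4 0 0 -0.13;-8 23 4 0 0 -0.13;-11 21 4 0 0 -0.13;-14 20 4 0 0 -0.13;-16 18 4 0 0 -0.13;-18 16 4 0 0 -0.13;-20 13 4 0 0 -0.13;-22 10 4 0 0 -0.13;-23 7 4 0 0 -0.13;-24 4 4 0 0 -0.13;-24 1 4 0 0 -0.13;-24 -2 4 0 0 -0.13;-24 -5 4 0 0 -0.13;-23 -8 4 0 0 -0.13;-22 -11 4 0 0 -0.13
total rv [ 0.    0.   -2.07] dist 0.39
```

>>> {"op": "move_arm", "data": {"rows": "-2 24 4 0 0 -0.13;-5 23 4 0 0 -0.13;-8 23 4 0 0 -0.13;-11 21 4 0 0 -0.13;-14 20 4 0 0 -0.13;-16 18 4 0 0 -0.13;-18 16 4 0 0 -0.13;-20 13 4 0 0 -0.13;-22 10 4 0 0 -0.13;-23 7 4 0 0 -0.13;-24 4 4 0 0 -0.13;-24 1 4 0 0 -0.13;-24 -2 4 0 0 -0.13;-24 -5 4 0 0 -0.13;-23 -8 4 0 0 -0.13;-22 -11 4 0 0 -0.12"}}

```text
time_s: 10.72
ee_pos: [0.4849, -0.2871, 0.2163]
eef_rot: [3.141, 0.002, 1.956]
force: [1.7, -2.5, -0.2]
grip_width: 0.094
```

```bash
python3 - <<'E'
from plan import *
o=add();print(o['ee_pos'],o['eef_rot'],o['qpos'],o['time_s'],o['grip_width'])
plan([.475,-.275,.102],down(1.908),1,spin=0)
d=snap('wrist','w4')
E
```

```text
[ 0.48493752 -0.28712193  0.21630494] [3.14126919e+00 2.21939222e-03 1.95637871e+00] [-5.99270098e-01  4.12886123e-01  1.57840876e+00 -1.05014220e-03
  1.14826993e+00 -2.55521951e+00] 10.725 0.09401982321329073
15 -5 114 0 0 0
total rv [0 0 0] dist 0.115
```

View pics/w4.png

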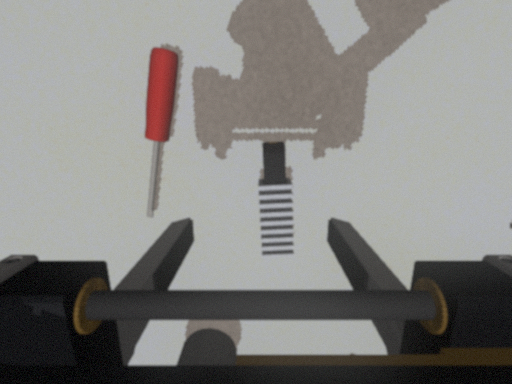

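>>> {"op": "move_arm", "data": {"rows": "5 -2 20 0 0 0.05;5 -2 30 0 0 0;5 -1 30 0 0 0;0 0 24 0 0 0;0 0 0 0 0 0"}}

```text
time_s: 11.4
ee_pos: [0.475, -0.2749, 0.1095]
eef_rot: [3.141, 0.003, 1.898]
force: [0.5, -0.3, -0.9]
grip_width: 0.0938
```

```bash
python3 - <<'E'
from plan import *
o=add();print(o['ee_pos'],o['eef_rot'],o['qpos'],o['time_s'],o['force'])
plan([.475,-.275,.102],down(1.908),1,spin=0)
d=snap('wrist','w5')
E
```

```text
[ 0.47496589 -0.27485826  0.10946838] [3.14105586e+00 2.53067611e-03 1.89844522e+00] [-5.90997174e-01  5.33637864e-01  1.68757082e+00 -1.39627143e-03
  9.18047323e-01 -2.48859632e+00] 11.4 [ 0.5358741  -0.33707933 -0.91531163]
0 0 7 0 0 0
total rv [0 0 0] dist 0.007
```

View pics/w5.png

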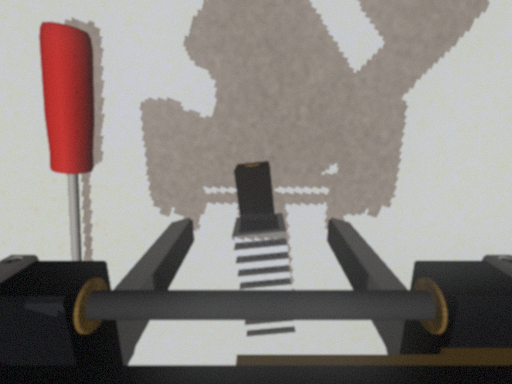

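>>> {"op": "move_arm", "data": {"rows": "0 0 7 0 0 0;0 0 0 0 0 0"}}

```text
time_s: 11.7
ee_pos: [0.4761, -0.2754, 0.1052]
eef_rot: [3.138, 0.006, 1.899]
force: [0.2, 0.3, -1.5]
grip_width: 0.0942
```

>>> {"op": "move_arm", "data": {"rows": "0 0 0 0 0 0;0 0 0 0 0 0;0 0 0 0 0 0;0 0 0 0 0 0;0 0 0 0 0 0;0 0 0 0 0 0;0 0 0 0 0 0;0 0 0 0 0 0", "grip": -1, "newtons": 50}}

```text
time_s: 12.7
ee_pos: [0.4765, -0.2757, 0.1064]
eef_rot: [3.137, 0.007, 1.899]
force: [-0.5, 0.1, 0.1]
grip_width: 0.0344
```

>>> {"op": "move_arm", "data": {"rows": "0 0 -30 0 0 0;0 0 -50 0 0 0;0 0 -50 0 0 0.15;0 0 -20 0.15 0 0.15;0 0 0 0.15 0 0"}}

```text
time_s: 13.32
ee_pos: [0.4741, -0.2749, 0.2607]
eef_rot: [-2.859, 0.015, 1.607]
force: [-0.5, 0.5, -3.4]
grip_width: 0.0341
```

```bash
python3 - <<'E'
from plan import *
o=add();print(o['ee_pos'],o['eef_rot'],o['qpos'],o['time_s'],o['force'],o['grip_width'])
p=fit()
json.dump(p,open('p.json','w'))
lo=np.array([-3.03,-.79,.23,-1.04,0,-2.55]);hi=np.array([3.03,2.21,2.52,4.18,3.07,2.55])
rng=np.random.default_rng(0)
# goal: standing; grasp point height = ~0.075+clear
for az in np.radians([-35,-25,-15]):
  for rr in(.40,.48,.55):
    G=np.array([rr*np.cos(az),rr*np.sin(az),.085])
    for th in np.radians(np.arange(-180,180,30)):
        z=np.array([np.cos(th),np.sin(th),0]);y=np.array([0,0,-1.]);x=np.cross(y,z);Rg=np.c_[x,y,z];t=G-.078*z
        best=None
        for k in range(12):
            q0=np.clip(np.r_[az+rng.normal()*.5,rng.uniform(0,1),rng.uniform(1,2),rng.uniform(-1,4),rng.uniform(.2,2.9),rng.uniform(-2,2)],lo+.01,hi-.01)
            def f(q):
                P,Q=fk(q,p);return np.r_[(P-t)*10,(Q-Rg).ravel()]
            s=least_squares(f,q0,bounds=(lo,hi))
            if s.cost<1e-6: best=s.x if best is None else (s.x if abs(s.x[3]-1.2)<abs(best[3]-1.2) else best)
        if best is not None: print(np.degrees(az).round(),rr,np.degrees(th).round(),best.round(2))
E
```

```text
[ 0.47414607 -0.27486031  0.26071085] [-2.85915779  0.0153279   1.60714971] [-0.54015771  0.42642067  1.46575197 -0.16567298  1.48142903 -2.1110391 ] 13.325 [-0.46341249  0.45384301 -3.42601028] 0.034080813505760386
1 0.02090250235688596 [0.     0.4242 0.4475 0.1734 0.2212 0.0366 0.0409]
-1 2051.266702008525 [-1.000e-04  4.106e-01  4.443e-01  5.160e-02  9.700e-02  3.250e-02
  2.570e-02]
-35.0 0.4 -180.0 [-0.44  1.    1.42 -0.55  2.21 -1.92]
-35.0 0.4 -150.0 [-0.25  0.92  1.63 -0.87  1.98 -2.01]
-35.0 0.4 -60.0 [-0.24  0.78  2.49  3.95  1.66 -1.48]
-35.0 0.4 0.0 [-1.4   0.75  2.41  1.74  1.57 -1.59]
-35.0 0.4 30.0 [-1.37  0.76  2.12  1.26  1.65 -1.32]
-35.0 0.4 60.0 [-1.22  0.85  1.81  0.93  1.87 -1.19]
-35.0 0.4 90.0 [-1.04  0.95  1.55  0.64  2.11 -1.21]
-35.0 0.4 120.0 [-0.84  1.02  1.37  0.28  2.3  -1.38]
-35.0 0.4 150.0 [-0.63  1.04  1.32 -0.15  2.34 -1.68]
-35.0 0.48 -180.0 [-0.46  1.13  1.14 -0.65  2.33 -2.06]
-35.0 0.48 -150.0 [-0.3   1.01  1.4  -0.97  2.04 -2.15]
-35.0 0.48 -60.0 [-0.35  0.74  2.34  3.84  1.53 -1.61]
-35.0 0.48 -30.0 [-0.87  0.76  2.44  2.8   1.62 -1.59]
-35.0
[... 3049 characters left out ...]
8 60.0 [-0.87  0.84  1.84  1.26  1.72 -1.13]
-15.0 0.48 90.0 [-0.74  0.97  1.5   0.95  2.   -1.04]
-15.0 0.48 120.0 [-0.58  1.09  1.22  0.64  2.29 -1.11]
-15.0 0.48 150.0 [-0.4   1.17  1.04  0.2   2.49 -1.41]
-15.0 0.55 -180.0 [-0.23  1.33  0.7  -0.48  2.63 -1.99]
-15.0 0.55 -150.0 [-0.07  1.22  0.94 -0.88  2.33 -2.27]
-15.0 0.55 -30.0 [-0.17  0.74  2.25  3.5   1.43 -1.62]
-15.0 0.55 0.0 [-0.59  0.74  2.25  2.55  1.45 -1.49]
-15.0 0.55 30.0 [-0.8   0.79  2.02  1.81  1.49 -1.24]
-15.0 0.55 60.0 [-0.79  0.9   1.67  1.34  1.72 -1.02]
-15.0 0.55 90.0 [-0.69  1.06  1.29  1.04  2.04 -0.91]
-15.0 0.55 120.0 [-0.55  1.22  0.94  0.77  2.39 -0.95]
-15.0 0.55 150.0 [-0.39  1.33  0.7   0.29  2.66 -1.31]
```

```bash
cat >> plan.py <<'E'
lo=np.array([-3.03,-.79,.23,-1.04,0,-2.55]);hi=np.array([3.03,2.21,2.52,4.18,3.07,2.55])
def seg(p0,R0,q0,p1,n,R1=None,rv=None):
    pk=json.load(open('p.json'))
    if rv is None: rv=R.from_matrix(R0.T@R1).as_rotvec()
    out=[];q=q0;mx=0;p0=np.array(p0);p1=np.array(p1)
    for k in range(n):
        Rk=R0@R.from_rotvec(rv*k/n).as_matrix()
        t=Rk.T@(p1-p0)*1000/n
        out.append(' '.join('%g'%round(x) for x in t)+' '+' '.join('%g'%round(x,2) for x in rv/n))
        Rn=R0@R.from_rotvec(rv*(k+1)/n).as_matrix();pn=p0+(p1-p0)*(k+1)/n
        s=least_squares(lambda q:np.r_[(fk(q,pk)[0]-pn)*10,(fk(q,pk)[1]-Rn).ravel()],np.clip(q,lo+1e-6,hi-1e-6),bounds=(lo,hi))
        mx=max(mx,np.abs(s.x-q).max());
        if s.cost>1e-6:print('IK fail',k,s.cost)
        q=s.x
    print(';'.join(out));print('end q',q.round(2),'max step',mx.round(3),'rv',rv.round(2))
    return p1,Rn,q
E
python3 - <<'E'
from plan import *
o=sensors.get_obs();p0,R0,q0=o['ee_pos'],rot(o['eef_rot']),o['qpos']
a=seg(p0,R0,q0,[.43,-.185,.26],14,rv=R0.T@[0,0,-2.39])
th=np.radians(45);z=np.array([np.cos(th),np.sin(th),0]);y=np.array([0,0,-1.]);Rg=np.c_[np.cross(y,z),y,z]
b=seg(*a,[.425,-.185,.115],9,R1=Rg)
E
```

```text
7 -3 1 0 0.05 0.16;6 -4 1 0 0.05 0.16;5 -5 1 0 0.05 0.16;4 -6 2 0 0.05 0.16;3 -6 2 0 0.05 0.16;2 -7 2 0 0.05 0.16;1 -7 2 0 0.05 0.16;0 -7 2 0 0.05 0.16;-2 -7 2 0 0.05 0.16;-3 -6 2 0 0.05 0.16;-4 -6 2 0 0.05 0.16;-5 -5 2 0 0.05 0.16;-6 -4 1 0 0.05 0.16;-6 -3 1 0 0.05 0.16
end q [-0.59  0.14  1.84  0.31  1.14  0.07] max step 0.169 rv [0.04 0.67 2.3 ]
0 5 15 0.14 0 -0;0 7 15 0.14 0 -0;0 9 13 0.14 0 -0;0 11 12 0.14 0 -0;0 12 10 0.14 0 -0;0 14 8 0.14 0 -0;0 15 6 0.14 0 -0;0 16 4 0.14 0 -0;0 16 2 0.14 0 -0
end q [-0.88  0.72  1.99  1.49  1.61 -1.14] max step 0.174 rv [ 1.29  0.01 -0.01]
```

>>> {"op": "move_arm", "data": {"rows": "7 -3 1 0 0.05 0.16;6 -4 1 0 0.05 0.16;5 -5 1 0 0.05 0.16;4 -6 2 0 0.05 0.16;3 -6 2 0 0.05 0.16;2 -7 2 0 0.05 0.16;1 -7 2 0 0.05 0.16;0 -7 2 0 0.05 0.16;-2 -7 2 0 0.05 0.16;-3 -6 2 0 0.05 0.16;-4 -6 2 0 0.05 0.16;-5 -5 2 0 0.05 0.16;-6 -4 1 0 0.05 0.16;-6 -3 1 0 0.05 0.16"}}

```text
time_s: 15.08
ee_pos: [0.4264, -0.1806, 0.2556]
eef_rot: [-2.837, -0.016, -0.816]
force: [-0.4, 0.9, -2.2]
grip_width: 0.0347
```

```bash
python3 - <<'E'
from plan import *
o=sensors.get_obs();p0,R0,q0=o['ee_pos'],rot(o['eef_rot']),o['qpos'];print(p0,o['eef_rot'],q0,o['time_s'],o['force'],o['grip_width'])
th=np.radians(45);z=np.array([np.cos(th),np.sin(th),0]);y=np.array([0,0,-1.]);Rg=np.c_[np.cross(y,z),y,z]
b=seg(p0,R0,q0,[.425,-.185,.115],9,R1=Rg)
E
```

```text
[ 0.42642456 -0.18056102  0.25557048] [-2.83719993 -0.01576593 -0.81630471] [-0.58877367  0.1172748   1.87775218  0.33258968  1.08420367  0.07766158] 15.075 [-0.3992826   0.92137191 -2.15790925] 0.03469889286333606
0 5 15 0.14 -0 -0;0 7 14 0.14 -0 -0;0 9 13 0.14 -0 -0;0 11 11 0.14 -0 -0;0 12 10 0.14 -0 -0;0 13 8 0.14 -0 -0;0 14 6 0.14 -0 -0;0 15 4 0.14 -0 -0;0 16 2 0.14 -0 -0
end q [-0.88  0.72  1.99  1.49  1.61 -1.14] max step 0.178 rv [ 1.27 -0.04 -0.01]
```

>>> {"op": "move_arm", "data": {"rows": "0 5 15 0.14 0 0;0 7 14 0.14 0 0;0 9 13 0.14 0 0;0 11 11 0.14 0 0;0 12 10 0.14 0 0;0 13 8 0.14 0 0;0 14 6 0.14 0 0;0 15 4 0.14 0 0;0 16 2 0.14 0 0"}}

```text
time_s: 16.2
ee_pos: [0.4274, -0.1845, 0.1131]
eef_rot: [-1.541, -0.027, -0.829]
force: [0.4, 0.1, -1.1]
grip_width: 0.0345
```

```bash
python3 - <<'E'
from plan import *
o=add();p0,R0,q0=o['ee_pos'],rot(o['eef_rot']),o['qpos'];print(p0,R0.round(3),q0,o['time_s'],o['force'],o['grip_width'])
th=np.radians(45);z=np.array([np.cos(th),np.sin(th),0]);y=np.array([0,0,-1.]);Rg=np.c_[np.cross(y,z),y,z]
b=seg(p0,R0,q0,[.425,-.185,.09],2,R1=Rg)
s=snap('scene','s6');w=snap('side','d6')
for i,(n,d,u,v) in enumerate((('s',s,170,190),('d',w,300,140))):
    g=proj(d,p0+R0[:,2]*.08)[0].astype(int);print(g)
    c=d['c']['color'][max(0,g[1]-60):g[1]+60,max(0,g[0]-65):g[0]+65];cv2.imwrite(f'pics/c6{n}.png',cv2.resize(c,(520,480),interpolation=cv2.INTER_CUBIC))
E
```

```text
[ 0.42740975 -0.18449553  0.11314443] [[ 0.676  0.04   0.736]
 [-0.737 -0.     0.676]
 [ 0.027 -0.999  0.029]] [-0.87493734  0.73652321  1.99990023  1.53908964  1.61628876 -1.19262759] 16.2 [ 0.40324762  0.11899626 -1.08541466] 0.03447101638067087
-1 12 -1 -0.01 -0.02 0.01;-1 12 -1 -0.01 -0.02 0.01
end q [-0.88  0.79  1.97  1.48  1.61 -1.19] max step 0.028 rv [-0.03 -0.04  0.03]
[179 187]
[284 146]
```

View pics/c6s.png

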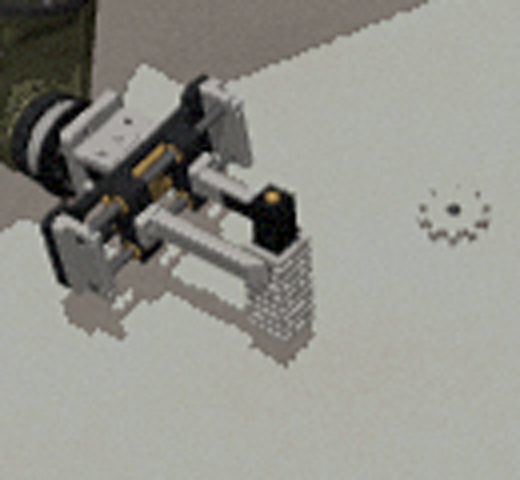

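View pics/c6d.png

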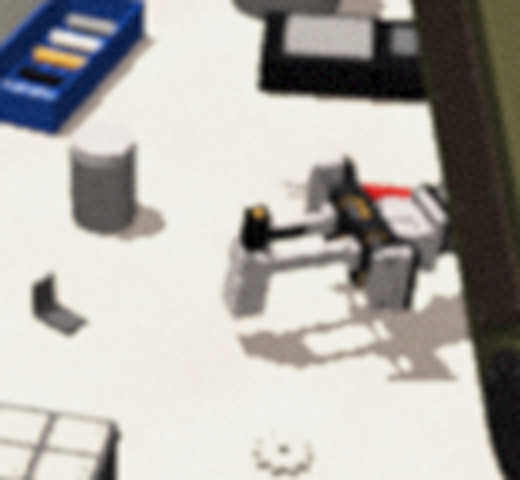

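The module is held upright, head up, and is clear of everything. I'll lower it.

>>> {"op": "move_arm", "data": {"rows": "-1 12 -1 -0.01 -0.02 0.01;-1 12 -1 -0.01 -0.02 0.01;0 8 0 0 0 0;0 4 0 0 0 0"}}

```text
time_s: 16.8
ee_pos: [0.4253, -0.1842, 0.0749]
eef_rot: [-1.575, -0.004, -0.783]
force: [0.3, 0.2, -2.0]
grip_width: 0.0347
```

>>> {"op": "move_arm", "data": {"rows": "0 2 0 0 0 0;0 1.5 0 0 0 0;0 1.5 0 0 0 0"}}

```text
time_s: 17.18
ee_pos: [0.4257, -0.1846, 0.0724]
eef_rot: [-1.568, -0.008, -0.783]
force: [-3.6, 0.7, 12.0]
grip_width: 0.0347
```

>>> {"op": "move_arm", "data": {"rows": "0 0 0 0 0 0;0 0 0 0 0 0;0 0 0 0 0 0;0 0 0 0 0 0", "grip": 0.4}}

```text
time_s: 17.68
ee_pos: [0.4258, -0.1848, 0.0729]
eef_rot: [-1.568, -0.009, -0.783]
force: [0.8, 0.0, -0.3]
grip_width: 0.0651
```

```bash
python3 - <<'E'
from plan import *
o=add();p0,R0,q0=o['ee_pos'],rot(o['eef_rot']),o['qpos'];print(p0,R0.round(3),q0,o['time_s'],o['force'],o['grip_width'])
s=snap('scene','s7')
g=proj(s,p0+R0[:,2]*.08)[0].astype(int)
c=s['c']['color'][g[1]-50:g[1]+50,g[0]-55:g[0]+55];cv2.imwrite('pics/c7.png',cv2.resize(c,(528,480),interpolation=cv2.INTER_CUBIC))
E
```

```text
[ 0.42583781 -0.18480872  0.07292547] [[ 0.709  0.008  0.705]
 [-0.705 -0.004  0.709]
 [ 0.009 -1.     0.003]] [-0.87711409  0.83355332  1.95429438  1.48333578  1.60621897 -1.2273413 ] 17.675 [ 0.78802467  0.01204095 -0.34619506] 0.06506689636611337
```

View pics/c7.png

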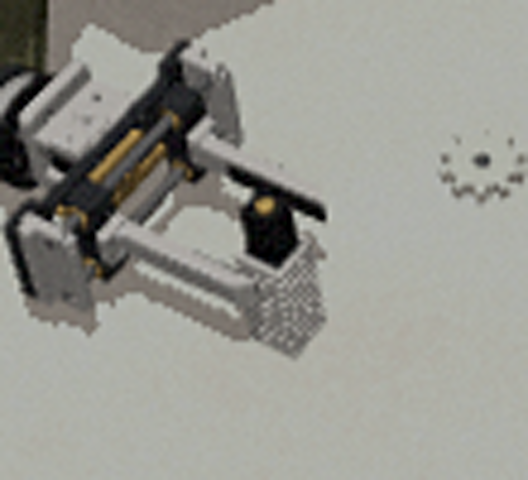

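```bash
python3 - <<'E'
from plan import *
o=sensors.get_obs();p0,R0,q0=o['ee_pos'],rot(o['eef_rot']),o['qpos']
a=seg(p0,R0,q0,p0-.09*R0[:,2]+[0,0,.01],3,rv=np.zeros(3))
b=seg(*a,[.40,-.21,.31],10,R1=down(np.radians(-45)))
E
```

```text
0 -3 -30 0 0 0;0 -3 -30 0 0 0;0 -3 -30 0 0 0
end q [-1.08  0.82  1.94  1.3   1.68 -1.21] max step 0.069 rv [0. 0. 0.]
0 -23 5 -0.16 -0 0;0 -23 2 -0.16 -0 0;0 -23 -2 -0.16 -0 0;0 -23 -5 -0.16 -0 0;0 -22 -9 -0.16 -0 0;0 -20 -12 -0.16 -0 0;0 -18 -15 -0.16 -0 0;0 -15 -18 -0.16 -0 0;0 -12 -20 -0.16 -0 0;0 -9 -22 -0.16 -0 0
end q [-0.56  0.07  1.77  0.    1.3   0.22] max step 0.182 rv [-1.57 -0.    0.01]
```

>>> {"op": "move_arm", "data": {"rows": "0 -1 -25 0 0 0;0 -3 -30 0 0 0;0 -3 -30 0 0 0;0 -23 5 -0.16 0 0;0 -23 2 -0.16 0 0;0 -23 -2 -0.16 0 0;0 -23 -5 -0.16 0 0;0 -22 -9 -0.16 0 0;0 -20 -12 -0.16 0 0;0 -18 -15 -0.16 0 0;0 -15 -18 -0.16 0 0;0 -12 -20 -0.16 0 0;0 -9 -22 -0.16 0 0"}}

```text
time_s: 19.35
ee_pos: [0.4055, -0.202, 0.3122]
eef_rot: [3.067, -0.013, -0.795]
force: [-0.2, -0.4, -0.6]
grip_width: 0.0661
```

```bash
python3 - <<'E'
from plan import *
o=add();p0,R0,q0=o['ee_pos'],rot(o['eef_rot']),o['qpos'];print(p0,o['eef_rot'],q0.round(3),o['time_s'],o['force'],o['grip_width'])
d=snap('wrist','w8');s=snap('scene','s8');e=snap('side','d8')
a=cv2.resize(d['c']['color'],(400,300));g=proj(s,[.489,-.122,.06])[0].astype(int);g2=proj(e,[.489,-.122,.06])[0].astype(int);print(g,g2)
cr=lambda x,g:cv2.resize(x['c']['color'][g[1]-38:g[1]+38,g[0]-50:g[0]+50],(400,300),interpolation=cv2.INTER_CUBIC)
cv2.imwrite('pics/c8.png',np.vstack([np.hstack([a,cr(s,g)]),np.hstack([cr(e,g2),cr(e,g2)])]))
for nm,x in(('s',s),('e',e),('w',d)):
    P=cloud(x);ok=x['c']['z_map']>.1;m=ok&(np.linalg.norm(P[...,:2]-[.489,-.122],axis=2)<.05)&(P[...,2]>.006)&(P[...,2]<.14)
    for z0,z1 in((.02,.075),(.09,.115),(.115,.125)):
        k=m&(P[...,2]>z0)&(P[...,2]<z1);p=P[k]
        if k.sum()>8: print(nm,z0,k.sum(),np.median(p,0).round(4),p[:,:2].min(0).round(3),p[:,:2].max(0).round(3))
E
```

```text
[ 0.40545349 -0.20197913  0.31217921] [ 3.06684607 -0.01343826 -0.79478759] [-0.514  0.079  1.762 -0.078  1.309  0.302] 19.35 [-0.19809076 -0.41840854 -0.63656824] 0.0661039292370226
[185 200] [282 159]
s 0.02 190 [ 0.5041 -0.1256  0.0477] [ 0.49  -0.149] [ 0.517 -0.101]
s 0.09 63 [ 0.5005 -0.1255  0.1017] [ 0.491 -0.14 ] [ 0.51 -0.11]
s 0.115 60 [ 0.4966 -0.1253  0.12  ] [ 0.478 -0.139] [ 0.509 -0.111]
e 0.02 129 [ 0.4894 -0.1145  0.0479] [ 0.471 -0.131] [ 0.52  -0.099]
e 0.09 47 [ 0.492  -0.1197  0.1038] [ 0.48  -0.128] [ 0.511 -0.107]
e 0.115 23 [ 0.4933 -0.124   0.1199] [ 0.482 -0.138] [ 0.507 -0.107]
w 0.02 88 [ 0.4822 -0.139   0.0503] [ 0.47  -0.151] [ 0.494 -0.127]
w 0.09 67 [ 0.4865 -0.135   0.1038] [ 0.479 -0.142] [ 0.494 -0.127]
w 0.115 691 [ 0.4943 -0.1272  0.1199] [ 0.479 -0.142] [ 0.509 -0.113]
```

View pics/c8.png

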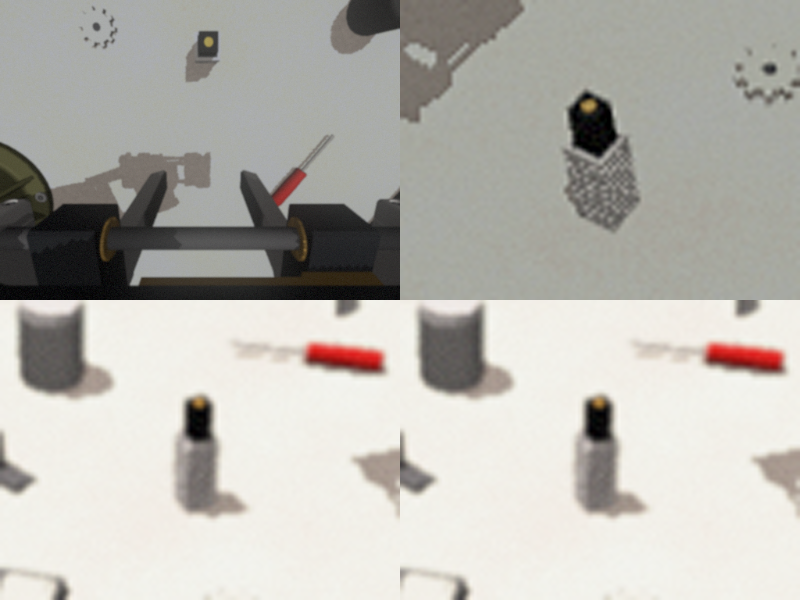

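The module stands free at about (0.494, -0.127), and its top reads 0.120 m, as it must. I'll take it from above by the head.

```bash
python3 - <<'E'
from plan import *
o=sensors.get_obs();p0,R0,q0=o['ee_pos'],rot(o['eef_rot']),o['qpos']
a=seg(p0,R0,q0,[.494,-.1265,.26],4,R1=down(-.783))
d=load('w8');P=cloud(d);m=(d['c']['z_map']>.1)&(np.linalg.norm(P[...,:2]-[.494,-.127],axis=2)<.03)&(abs(P[...,2]-.12)<.004)
print([np.round(v,1) for v in cv2.minAreaRect((P[m][:,:2]*1000).astype(np.float32))])
E
```

```text
2 -30 11 0.02 -0 -0;2 -29 11 0.02 -0 -0;2 -29 12 0.02 -0 -0;2 -29 12 0.02 -0 -0
end q [-0.32  0.25  1.69 -0.    1.2   0.46] max step 0.052 rv [ 0.07 -0.01 -0.01]
[array([ 494.5, -127.3]), array([21.7, 21.4]), np.float64(44.1)]
```

>>> {"op": "move_arm", "data": {"rows": "2 -30 11 0.02 0 0;2 -29 11 0.02 0 0;2 -29 12 0.02 0 0;2 -29 12 0.02 0 0;0 0 0 0 0 0", "grip": 0.6}}

```text
time_s: 20.12
ee_pos: [0.4933, -0.126, 0.2532]
eef_rot: [-3.111, 0.0, -0.796]
force: [-0.1, 1.2, 0.3]
grip_width: 0.0754
```

```bash
python3 - <<'E'
from plan import *
o=sensors.get_obs();p0,R0,q0=o['ee_pos'],rot(o['eef_rot']),o['qpos'];print(p0,o['eef_rot'],o['grip_width'])
a=seg(p0,R0,q0,[.4945,-.127,.181],4,R1=down(-.783))
E
```

```text
[ 0.493347   -0.12596935  0.25317195] [-3.11066385e+00  3.76456472e-04 -7.96029382e-01] 0.07543392928510928
0 1 18 -0.01 0 -0;0 0 18 -0.01 0 -0;0 0 18 -0.01 0 -0;0 0 18 -0.01 0 -0
end q [-0.32  0.35  1.76  0.    1.03  0.46] max step 0.036 rv [-0.03  0.   -0.01]
```

>>> {"op": "move_arm", "data": {"rows": "0 1 18 -0.01 0 0;0 0 18 -0.01 0 0;0 0 18 -0.01 0 0;0 0 16 0 0 0;0 0 1 0 0 0"}}

```text
time_s: 20.75
ee_pos: [0.4906, -0.1279, 0.1754]
eef_rot: [3.141, 0.004, -0.799]
force: [0.2, -0.4, 0.4]
grip_width: 0.075
```

```bash
python3 - <<'E'
from plan import *
o=sensors.get_obs();p0,R0,q0=o['ee_pos'],rot(o['eef_rot']),o['qpos'];print(p0,o['eef_rot'],o['grip_width'],o['force'])
a=seg(p0,R0,q0,[.4945,-.127,.181],1,R1=down(-.783))
d=snap('wrist','w9')
E
```

```text
[ 0.490612   -0.12790482  0.17538876] [ 3.14081512  0.00417039 -0.79932981] 0.07504799897675865 [ 0.19001085 -0.37638766  0.38718482]
2 -3 -6 0 0 -0.02
end q [-0.32  0.35  1.76 -0.    1.03  0.46] max step 0.012 rv [ 0.    0.   -0.02]
```

View pics/w9.png

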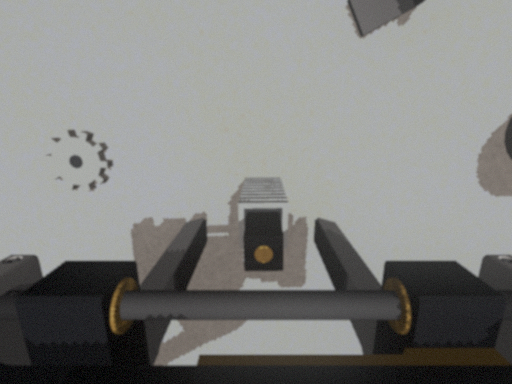

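>>> {"op": "move_arm", "data": {"rows": "2 -3 -5 0 0 -0.02;0 0 0 0 0 0;0 0 0 0 0 0;0 0 0 0 0 0;0 0 0 0 0 0;0 0 0 0 0 0;0 0 0 0 0 0;0 0 0 0 0 0", "grip": -1, "newtons": 40}}

```text
time_s: 21.8
ee_pos: [0.4952, -0.1275, 0.183]
eef_rot: [-3.141, 0.001, -0.778]
force: [0.5, -0.2, -0.2]
grip_width: 0.0218
```

>>> {"op": "move_arm", "data": {"rows": "0 0 -20 0 0 0;0 0 -50 0 0 0;0 0 -50 0 0 0"}}

```text
time_s: 22.18
ee_pos: [0.4941, -0.1273, 0.3019]
eef_rot: [3.138, 0.009, -0.778]
force: [1.3, 0.1, -0.8]
grip_width: 0.022
```

```bash
python3 - <<'E'
from cr import *
from plan import *
o=sensors.get_obs();p0,R0,q0=o['ee_pos'],rot(o['eef_rot']),o['qpos'];print(p0,o['eef_rot'],o['grip_width'],o['force'])
a=seg(p0,R0,q0,[*cell(5),.31],9,R1=down(Y))
E
```

```text
[ 0.49405199 -0.12729405  0.30192534] [ 3.13847943  0.0089903  -0.77789312] 0.022047840556265786 [ 1.32699966  0.13425013 -0.82207668]
-18 -34 -1 -0 0 -0.11;-14 -35 -1 -0 0 -0.11;-10 -37 -1 -0 0 -0.11;-6 -38 -1 -0 0 -0.11;-2 -38 -1 -0 0 -0.11;2 -38 -1 -0 0 -0.11;6 -38 -1 -0 0 -0.11;10 -37 -1 -0 0 -0.11;14 -36 -1 -0 0 -0.11
end q [0.27 0.47 1.28 0.   1.4  0.08] max step 0.075 rv [-0.    0.01 -0.97]
```

>>> {"op": "move_arm", "data": {"rows": "-18 -34 -1 0 0 -0.11;-14 -35 -1 0 0 -0.11;-10 -37 -1 0 0 -0.11;-6 -38 -1 0 0 -0.11;-2 -38 -1 0 0 -0.11;2 -38 -1 0 0 -0.11;6 -38 -1 0 0 -0.11;10 -37 -1 0 0 -0.11;14 -36 -1 0 0 -0.11;0 0 0 0 0 0"}}

```text
time_s: 23.42
ee_pos: [0.5884, 0.2148, 0.3126]
eef_rot: [-3.138, 0.007, 0.243]
force: [-0.9, -1.0, -2.1]
grip_width: 0.0216
```

```bash
python3 - <<'E'
from cr import *
from plan import *
o=sensors.get_obs();p0,R0,q0=o['ee_pos'],rot(o['eef_rot']),o['qpos'];print(p0,o['eef_rot'],o['grip_width'],o['force'],o['time_s'])
a=seg(p0,R0,q0,[*cell(5),.29],2,R1=down(Y))
d=snap('wrist','w10');s=snap('side','d10')
P=cloud(d);ok=d['c']['z_map']>.1
s=ok&(abs(P[...,2]-.078)<.006);s=cv2.morphologyEx(s.astype(np.uint8),cv2.MORPH_OPEN,np.ones((3,3)))
k,l,st,_=cv2.connectedComponentsWithStats(s);s=l==1+np.argmax(st[1:,4]);p=P[s]
print(len(p),[np.round(v,1) for v in cv2.minAreaRect((p[:,:2]*1000).astype(np.float32))])
q=(p[:,:2]-C0)@RC*1000;print(np.percentile(q,[.3,99.7],axis=0))
E
```

```text
[0.58841466 0.21484423 0.31259451] [-3.13847738  0.00680127  0.24323946] 0.021576393291974683 [-0.85127063 -1.03032055 -2.11736907] 23.425
0 6 11 -0 0 0.03;0 6 11 -0 0 0.03
end q [ 0.27  0.48  1.3  -0.    1.36  0.08] max step 0.027 rv [-0.    0.01  0.05]
7784 [array([565.1, 197.9]), array([115.3, 146.7]), np.float64(10.7)]
[[-56.43108765 -71.51528424]
 [ 57.90501548  73.37795283]]
```

View pics/w10.png

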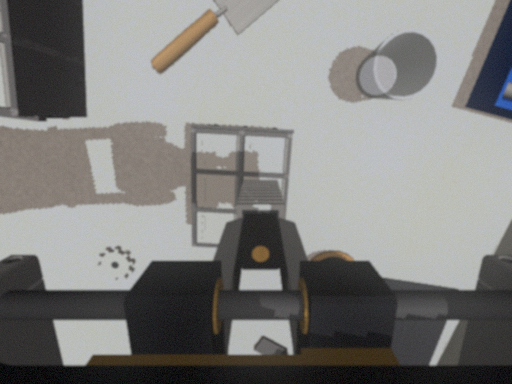

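>>> {"op": "move_arm", "data": {"rows": "1 6 11 0 0 0.03;0 6 12 0 0 0.02;0 0 12 0 0 0"}}

```text
time_s: 23.9
ee_pos: [0.592, 0.198, 0.2759]
eef_rot: [-3.14, 0.007, 0.181]
force: [0.6, -0.3, -1.4]
grip_width: 0.0217
```

```bash
python3 - <<'E'
from cr import *
from plan import *
o=sensors.get_obs();p0,R0,q0=o['ee_pos'],rot(o['eef_rot']),o['qpos'];print(p0,o['eef_rot'],o['force'],o['time_s'])
a=seg(p0,R0,q0,[.592,.2031,.27],1,R1=down(Y))
for n in('side','scene'):
    d=snap(n,n+'11');P=cloud(d);ok=d['c']['z_map']>.1
    m=ok&(np.linalg.norm(P[...,:2]-p0[:2],axis=2)<.045)&(P[...,2]>.086)&(P[...,2]<.17)
    for z0 in(.095,.115,.135,.155):
        k=m&(abs(P[...,2]-z0)<.01);print(n,z0,k.sum(),P[k].mean(0).round(4))
    g=proj(d,p0-[0,0,.16])[0].astype(int);cv2.imwrite(f'pics/c11{n}.png',cv2.resize(d['c']['color'][g[1]-45:g[1]+45,g[0]-50:g[0]+50],(500,450),interpolation=cv2.INTER_CUBIC))
E
```

```text
[0.5919733  0.19798946 0.27594647] [-3.13952388  0.00652196  0.18088013] [ 0.61178127 -0.30052127 -1.43823676] 23.9
1 -5 6 -0 0.01 -0.01
end q [0.27 0.5  1.33 0.   1.32 0.08] max step 0.017 rv [-0.    0.01 -0.01]
side 0.095 36 [0.5874 0.2102 0.0983]
side 0.115 55 [0.5861 0.2103 0.1148]
side 0.135 61 [0.5846 0.2113 0.1352]
side 0.155 59 [0.5871 0.2101 0.1557]
scene 0.095 50 [0.5996 0.1956 0.0979]
scene 0.115 71 [0.5982 0.1935 0.1149]
scene 0.135 78 [0.5993 0.195  0.1353]
scene 0.155 82 [0.5996 0.1942 0.1554]
```

View pics/c11scene.png

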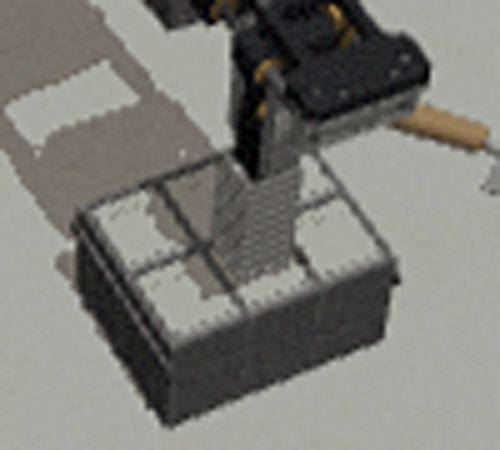

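View pics/c11side.png

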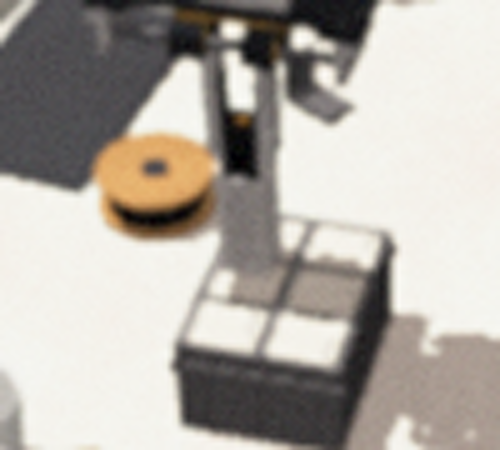

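>>> {"op": "move_arm", "data": {"rows": "1 -5 3 0 0 -0.01;0 0 2 0 0 0"}}

```text
time_s: 24.25
ee_pos: [0.5917, 0.2041, 0.2702]
eef_rot: [-3.139, 0.008, 0.193]
force: [0.3, -0.7, -2.2]
grip_width: 0.0219
```

```bash
cat > st.py <<'E'
from cr import *
from plan import *
o=sensors.get_obs();p0,R0,q0=o['ee_pos'],rot(o['eef_rot']),o['qpos'];print(p0.round(4),o['eef_rot'],o['force'].round(2),o['moment'].round(2),o['time_s'],'foot',(p0[2]-.183).round(4))
t=(R0.T@(np.array([.592,.2031,p0[2]])-p0)*1000).round(1);print('off',t,'rv',R.from_matrix(R0.T@down(Y)).as_rotvec().round(3))
E
python3 st.py
```

```text
[0.5917 0.2041 0.2702] [-3.13942013  0.00824087  0.1932225 ] [ 0.29 -0.68 -2.25] [ 0.01 -0.1  -0.03] 24.25 foot 0.0872
off [ 0.1  1.1 -0. ] rv [-0.002  0.008  0.005]
```

>>> {"op": "move_arm", "data": {"rows": "0 1 6 0 0.01 0;0 0 6 0 0 0;0 0 6 0 0 0"}}

```text
time_s: 24.62
ee_pos: [0.592, 0.2034, 0.2522]
eef_rot: [-3.139, -0.004, 0.194]
force: [-0.6, -0.5, 2.0]
grip_width: 0.0221
```

```bash
python3 st.py
```

```text
[0.592  0.2034 0.2522] [-3.13935436 -0.00443331  0.19373779] [-0.6  -0.55  1.99] [-0.14  0.22 -0.04] 24.625 foot 0.0692
off [-0.   0.3 -0. ] rv [-0.002 -0.004  0.005]
```

>>> {"op": "move_arm", "data": {"rows": "0 0 7 0 0 0;0 0 7 0 0 0;0 0 7 0 0 0"}}

```text
time_s: 25.0
ee_pos: [0.5917, 0.2034, 0.2294]
eef_rot: [-3.139, -0.003, 0.194]
force: [-1.1, -0.8, 1.0]
grip_width: 0.022
```

```bash
python3 st.py
```

```text
[0.5917 0.2034 0.2294] [-3.13930737e+00 -2.93268591e-03  1.93586815e-01] [-1.11 -0.83  1.04] [-0.07  0.26  0.06] 25.0 foot 0.0464
off [ 0.2  0.4 -0. ] rv [-0.002 -0.003  0.005]
```

>>> {"op": "move_arm", "data": {"rows": "0 0 7 0 0 0;0 0 7 0 0 0;0 0 7 0 0 0"}}

```text
time_s: 25.38
ee_pos: [0.5917, 0.2034, 0.2064]
eef_rot: [-3.139, -0.002, 0.194]
force: [-1.8, 0.4, -1.2]
grip_width: 0.022
```

```bash
python3 st.py
```

```text
[0.5917 0.2034 0.2064] [-3.13935418e+00 -2.18227561e-03  1.93599851e-01] [-1.78  0.44 -1.19] [-0.04  0.16 -0.02] 25.375 foot 0.0234
off [ 0.3  0.4 -0. ] rv [-0.002 -0.002  0.005]
```

>>> {"op": "move_arm", "data": {"rows": "0 0 7 0 0 0;0 0 5 0 0 0;0 0 2 0 0 0;0 0 2 0 0 0"}}

```text
time_s: 25.88
ee_pos: [0.5918, 0.2036, 0.1909]
eef_rot: [-3.139, -0.003, 0.194]
force: [-12.3, -3.1, 28.1]
grip_width: 0.0218
```

```bash
python3 st.py
```

```text
[0.5918 0.2036 0.1909] [-3.13924796e+00 -2.75296839e-03  1.93753722e-01] [-12.32  -3.14  28.12] [-0.83  2.92 -0.  ] 25.875 foot 0.0079
off [ 0.1  0.6 -0. ] rv [-0.002 -0.003  0.005]
```

The foot is on the floor at 7.9 mm, and the 28 N reading is contact with it. I'll release and rise.

>>> {"op": "move_arm", "data": {"rows": "0 0 -1 0 0 0;0 0 0 0 0 0;0 0 0 0 0 0;0 0 0 0 0 0;0 0 0 0 0 0", "grip": 0.3}}

```text
time_s: 26.5
ee_pos: [0.5924, 0.2037, 0.193]
eef_rot: [-3.139, -0.006, 0.194]
force: [0.1, 0.0, -0.7]
grip_width: 0.0607
```

>>> {"op": "move_arm", "data": {"rows": "0 0 -20 0 0 0;0 0 -40 0 0 0;0 0 -40 0 0 0;0 0 -40 0 0 0;-50 40 0 0 0 0;-50 40 0 0 0 0;0 0 0 0 0 0"}}

```text
time_s: 27.38
ee_pos: [0.5081, 0.1046, 0.3361]
eef_rot: [-3.14, -0.006, 0.194]
force: [0.4, -0.5, -0.1]
grip_width: 0.0608
```

```bash
python3 - <<'E'
from cr import *
o=sensors.get_obs();print(o['ee_pos'],o['force'],o['time_s'])
s=snap('scene','s12');e=snap('side','d12')
for n,d in(('s',s),('e',e)):
    P=cloud(d);ok=d['c']['z_map']>.1
    m=ok&(np.linalg.norm(P[...,:2]-[.592,.203],axis=2)<.03)
    k=m&(P[...,2]>.086);p=P[k]
    for z0,z1 in((.086,.105),(.105,.122),(.124,.136),(.14,.3)):
        j=m&(P[...,2]>z0)&(P[...,2]<z1);print(n,z0,j.sum(),P[j].mean(0).round(4) if j.sum() else '')
cr=lambda x,g:cv2.resize(x['c']['color'][g[1]-38:g[1]+38,g[0]-50:g[0]+50],(400,300),interpolation=cv2.INTER_CUBIC)
g=lambda d:proj(d,[.58,.2,.09])[0].astype(int)
cv2.imwrite('pics/c12.png',np.vstack([np.hstack([cr(s,g(s)),cr(e,g(e))]),np.hstack([cv2.resize(s['c']['color'],(400,300)),cv2.resize(e['c']['color'],(400,300))])]))
E
```

```text
[0.50812641 0.10455361 0.33608342] [ 0.37355457 -0.53661163 -0.05334814] 27.375
s 0.086 86 [0.5906 0.2001 0.0931]
s 0.105 43 [0.5888 0.2005 0.1134]
s 0.124 61 [0.5838 0.2022 0.1291]
s 0.14 0 
e 0.086 61 [0.5806 0.2108 0.0929]
e 0.105 28 [0.5808 0.2111 0.1134]
e 0.124 35 [0.5836 0.2059 0.1283]
e 0.14 0
```

View pics/c12.png

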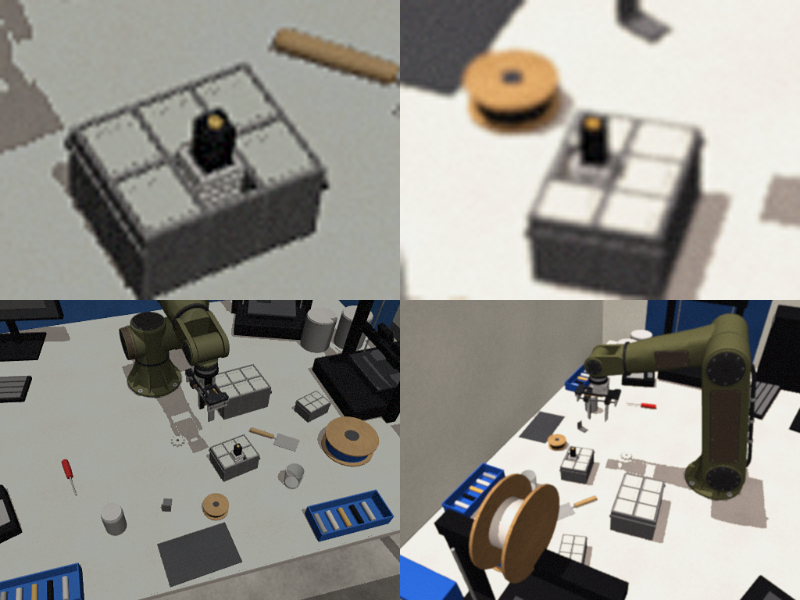

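Scene and side crops: the module stands in cell 5 with its top at z 0.128–0.129 m, against 0.128 expected. The top is about 8 mm off the cell centre, where the flap pushed it against the wall, and the limit is 18 mm. The gripper is clear and the bystanders look unmoved. I'm handing in.

```bash
python3 -c "
from station import ctrl; print(ctrl.hand_in())"
```

```text
the job is handed in; nothing more can be done
None
```

The spare module is in the empty cell, cell 5. It stands upright and fully down, I've let go of it, and the job is handed in at about 27 s of the 72 s allowed.

- **Finding the cell:** Cells 1–4 stopped hard, at 17–62 N. The flap over cell 5 gave more than 20 mm at 1–2 N. I did not press cell 6, because cell 5 was already clearly empty.
- **Standing it up:** I gripped the module by its body, turned it upright and stood it on its foot at about (0.49, -0.13). I let go, and the cameras showed it standing free with its top at 0.120 m. Then I took it again by the head and lowered it into cell 5.
- **Last checks:** The module's top is at 0.128–0.129 m, against 0.128 m expected, and its foot read 7.9 mm above the bench at contact. The gripper is clear and the bystanders look unmoved, judged by eye only.
- **What was off:**
  - After release, the flap's spring pushed the module about 8 mm sideways, against the cell wall. The limit is 18 mm.
  - The first probe, on cell 3, pressed harder than I meant, at 62 N on the fingertips.
  - The last wrist joint read -2.555 rad for a moment, right at its stated limit of -2.55, before I backed it off.

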